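# Hold the sprung furnace lid just below its balance point with a lifting rod

### The job

Take the lifting rod from its rest by its grip and put its tip through the steel eye on the front of the furnace lid. Raise the lid with it a good five degrees past its balance point (the lid balances at 50 degrees open), keeping it from flying up against its stop, then ease it back and finish still holding it with the rod, about five degrees below the balance point, so that it would fall shut if let go. Only the rod may touch the lid, never the hand, and leave the other things on the worktop where they are.

Things in the scene. Friction and masses are not known exactly. Their poses are not given: they have to be found in the camera images.
- rod_grip (a point): Centre of the lifting rod's black grip (16 wide x 70 long x 22 mm high, loose rod of 110 g, 185 mm long), on the rod's axis, 46 mm above the worktop at the start. y runs along the rod, tip towards -y; x across the grip (16 mm), z up. The rod lies level in two notched uprights 50 mm before and behind this point and lifts straight out. Ahead of the grip: a collar, then an 8 mm round steel rod.
- rod_tip (a point): The rounded end of the lifting rod (8 mm diameter), on its axis, 114 mm from rod_grip towards the rod's -y. Axes as rod_grip.
- lid_eye (a point): Centre of the eye on the lid: a steel ring, hole 20 mm, bar 8 mm, 36 mm over all, 24 mm in front of the lid's front edge near its left end; 118 mm above the worktop when shut. Turns with the lid. y is the hole's axis, level, along the hinge: +y points out to the left, where the hand has free room, -y runs in front of the lid. With the lid shut x points to the back of the furnace, z up.
- lid_hinge (a point): Point on the lid's hinge axis at the back of the furnace, straight behind the eye, 118 mm above the worktop, fixed to the furnace. x from the furnace's front to its back, y to its left along the hinge, z up. The eye is 229 mm away: at opening angle a it lies 229 mm x cos a in front of (-x) and 229 mm x sin a above this point.
- lid (a joint): Opening angle of the white lid (170 wide, 193 deep, 24 mm thick), rad: 0 shut, stop at 1.35. Spring-balanced at 0.873 (50 degrees). Below, it falls shut: at the eye about 3 N down when shut, 1.3 N at 38 degrees, 0.6 N at 45. Above, it swings up by itself: 1.5 N up at 62 degrees. By the loose fit in the eye the lid stands up to 1.5 degrees lower than the rod (below balance) or higher (past it).
- furnace: Bench furnace, white, fixed to the worktop, 210 mm deep, 170 mm wide, 105 mm high without the lid; origin at the centre of its underside, x from front to back, y to its left.
- rod_rest: Aluminium rest of the lifting rod, fixed, base plate 60 x 124 x 8 mm, uprights 26 x 7 mm and 56 mm high; origin at the centre of its underside, directly below rod_grip at the start.
- jar: Bystander: screw-lid jar, 46 mm across, 56 mm high; origin under its centre.
- lower_model: Bystander: stone model of a lower jaw, 62 x 80 x 37 mm; origin under its centre.
- small_bottle: Bystander: small bottle with white cap, 29 mm across, 62 mm high; origin under its centre.
- flat_jar: Bystander: small flat jar, 30 mm across, 21 mm high; origin under its centre.
- upper_model: Bystander: stone model of an upper jaw, 60 x 78 x 29 mm; origin under its centre.
- tweezers: Bystander: steel tweezers, 146 mm long, 11 mm high, lying flat; origin under the middle, y along them.

How it is judged:
By the outcome, as a careful person would: the job done as asked, in the order asked, and still so for the second after the job is handed in, while the arm keeps its last pose, push and grip.
It also fails if it takes over 64 s, if anything falls off the work surface, if the arm or the gripper's body presses on something with over 40 N, if the wrist force passes 120 N, or if a joint passes its speed limit or range.

### The arm

A 7-joint arm with a two-finger parallel gripper is mounted at the origin on a cart in front of the work surface, level with it; the furniture and walls round the work are solid. World frame = base frame: x ahead of the robot, y to its left, z up, the work surface at z = 0. Lengths are in m, angles in rad, forces in N, time in s.
With the tool pointing down it reaches from about 0.4 to 0.9 m from the base axis. Payload 5.6 kg.
Tool frame: the origin (TCP) lies on the centre line of the jaws, within the pads' length; the fingertips stand 17 mm ahead of it and the grasp point (between the pads) lies 2 mm behind it; z points along the fingers, y is the line along which they close (so a half turn about z gives the same grasp; the last joint's range is limited). The gripper opens to 92 mm and grips with 3 to 60 N. Pads are 20 mm wide; open, the fingers measure 128 mm over their backs; the gripper's body (75 mm by 189 mm) begins 69 mm behind the grasp point.
Start: joints at [1.174, 0.468, -0.012, 1.603, 0.006, 1.071, -0.056], TCP at [0.225, -0.61, 0.232] pointing down, gripper open.
Joint ranges: [-2.53, 2.53], [-0.31, 2.02], [-1.57, 1.55], [0.28, 2.44], [-1.29, 4.43], [0.15, 1.84], [-2.92, 2.92]. Speed limits (rad/s): [2.57, 2.57, 3.14, 3.14, 3.14, 3.14, 3.14].

### API

Orientations are given as a unit quaternion [w, x, y, z].
In Python, from plant import manip gives the robot as it stands.
- The arm moves only by the shell command python3 -m crank 'ROWS'. ROWS is JSON, a list of rows, each a list of 7 numbers: the turn, a rotation vector about the tool's x, y, z scaled (see below), then the shift along the tool's x, y, z scaled (see below), then the closure, from -1 (fully open) to 1 (shut). A call has exactly 8 rows; each row is the pose to reach, as a shift and turn from the pose commanded when the call began, along the tool's axes at that moment; what a row does not reach only later rows make up. The controller multiplies each number of a shift by 15 cm and each number of a turn by 0.5 rad. A row lasts 1/8 s, in which the tool goes at most 62.5 mm and 10.7 degrees, less where a joint would pass 70% of its speed; a pose out of reach is approached as far as the arm can. A call with a number of a shift or a turn outside -1 to 1 is refused whole. A call with a gripper value outside its range is refused whole. The fingers move at their own pace and stop on an object; the grip force is fixed at half the most. Time passes only in rows, so rows that repeat a pose let the fingers close, or fill a call up. It gives the time, the measured TCP pose, the force, the opening and the grip force at its end, in the units of the state.
- manip.get_state(): the state, without advancing time (a new reading comes with each control period).
- manip.camera(name): name is "scene" or "top"; returns a dict with "color" (420x560x3 uint8, red, green, blue), "fovy" (degrees; the focal length in pixels is half the picture's height over the tangent of half this angle, whatever the lens; pixels are square), "cx", "cy" (the principal point, pixels), "position" and "attitude" of the camera in the world. Camera axes: x right, y up, looking along -z (the intrinsics and any distortion apply to the point x, -y, -z); pixel columns grow to the right and rows downward; lengths in m; the calibration is good to about 2 mm. A picture is of the moment at which its call begins. There is no depth.
- manip.close_job(): hands the job in; it is judged then, once.
Trained networks look in a picture, given as the dict that the camera call returned (one of the last four; its "shot" number tells which), for a name from the list of things; names that differ only in an ending like _2 or _b are one class to them, and where a whole thing is asked for, a point or a joint stands for the part that bears it (a point fixed in the world has none). Each returns a list of dicts, best first, with "confidence" (0 to 1); they miss things now and then, are a little off and sometimes report something else, mostly with a low value. They report only what shows in the picture. A call takes as long as a camera call.
- manip.regions_of(picture, name): "pixels" (420x560 bool, what is visible of it) and "position" ([column, row] in pixels, amid what is visible of it).
The state is a dict: "clock": time; "q": joint angles; "joint_velocities": joint speeds; "joint_efforts": joint torques, N m; "position": TCP position; "ee_rot": TCP orientation; "wrist_force": force on the tool from outside, world axes, zero at the start; "moment": the same for the moment, N m; "grip_width": finger opening in m; "grasp_force": force on a finger pad.
Only numpy, scipy, OpenCV 4.12 (cv2) and the standard library are available. Lean on these libraries where they do the work, as an engineer would, in place of code of your own. Each camera call takes 0.05 s, during which the arm holds its last target. There are 200 camera calls.

## Working session

There is one attempt and no reset: what is moved stays moved. The work goes in short steps, Python scripts to look and compute and a shell command to move; the robot and the scene stay as the last step left them, time stands still between calls to the robot, and variables do not carry over. Pictures are saved under pics/ and viewed, at most 10 in all, crops included, and the job is handed in when it is done.

```bash
mkdir -p pics; ls; cat > h.py <<'E'
import numpy as np, cv2
from scipy.spatial.transform import Rotation as R
from plant import manip
def rot(q): return R.from_quat([q[1],q[2],q[3],q[0]])
def cam(n):
    p=manip.camera(n); return p
def camR(p):
    a=np.array(p["attitude"],float)
    return R.from_matrix(a) if a.shape==(3,3) else rot(a)
def ray(p,uv):
    f=p["color"].shape[0]/2/np.tan(np.radians(p["fovy"])/2)
    uv=np.array(uv,float)
    d=np.array([(uv[0]-p["cx"])/f,-(uv[1]-p["cy"])/f,-1.])
    return np.array(p["position"]),camR(p).apply(d/np.linalg.norm(d))
def onz(p,uv,z):
    o,d=ray(p,uv); return o+d*(z-o[2])/d[2]
def proj(p,X):
    f=p["color"].shape[0]/2/np.tan(np.radians(p["fovy"])/2)
    c=camR(p).inv().apply(np.array(X)-np.array(p["position"]))
    return [p["cx"]+f*c[0]/-c[2],p["cy"]-f*c[1]/-c[2]]
def tri(p1,u1,p2,u2):
    o1,d1=ray(p1,u1);o2,d2=ray(p2,u2)
    t=np.linalg.lstsq(np.c_[d1,-d2],o2-o1,rcond=None)[0]
    a,b=o1+d1*t[0],o2+d2*t[1]; return (a+b)/2,np.linalg.norm(a-b)
def save(p,n): cv2.imwrite("pics/"+n,p["color"][:,:,::-1])
E
python3 - <<'E'
from h import *
np.set_printoptions(precision=4,suppress=True)
P={n:cam(n) for n in("scene","top")}
for n,p in P.items():
    save(p,n+"0.png"); print(n,{k:v for k,v in p.items() if k!="color"})
    for t in["rod_grip","rod_tip","lid_eye","lid","furnace","rod_rest","jar","lower_model","small_bottle","flat_jar","upper_model","tweezers"]:
        print(t,[(np.round(r["position"],1).tolist(),round(r["confidence"],2),int(r["pixels"].sum())) for r in manip.regions_of(p,t)[:2]])
print(manip.get_state())
E
```

```text
pics
scene {'fovy': 45.40080381471092, 'cx': 275.4703720801593, 'cy': 206.77594139373426, 'position': array([ 0.0879, -0.2991,  0.9332]), 'attitude': array([ 0.8792,  0.3288, -0.1259, -0.3209]), 'shot': 1}
rod_grip [([216.4, 204.5], 0.83, 320)]
rod_tip [([213.3, 206.1], 0.83, 369)]
lid_eye [([356.2, 253.6], 0.91, 7066)]
lid [([358.0, 247.2], 0.87, 7019), ([344.5, 261.1], 0.65, 9490)]
furnace [([347.3, 261.9], 0.62, 9529)]
rod_rest [([212.5, 217.2], 0.58, 907)]
jar []
lower_model [([286.9, 183.9], 0.64, 662)]
small_bottle [([244.9, 169.1], 0.65, 228)]
flat_jar []
upper_model [([312.6, 356.5], 0.93, 931), ([216.4, 200.9], 0.17, 500)]
tweezers []
top {'fovy': 47.9065227739278, 'cx': 281.3751407813408, 'cy': 210.86175035637353, 'position': array([0.3367, 0.2347, 1.257 ]), 'attitude': array([-0.6982, -0.0672,  0.0741,  0.7089]), 'shot': 2}
rod_grip [([221.6, 243.1], 0.61, 394)]
rod_tip [([220.9, 242.3], 0.8, 329)]
lid_eye [([351.1, 190.1], 0.86, 5883), ([233.7, 175.9], 0.39, 567)]
lid [([356.8, 192.3], 0.98, 5857)]
furnace [([353.4, 192.5], 0.95, 6801)]
rod_rest [([216.6, 248.6], 0.85, 789)]
jar [([352.8, 197.9], 0.64, 6852), ([264.7, 179.5], 0.52, 293)]
lower_model [([235.0, 177.6], 0.91, 599)]
small_bottle []
flat_jar [([194.7, 193.2], 0.67, 146), ([218.9, 242.1], 0.35, 219)]
upper_model [([377.7, 269.8], 0.72, 505), ([196.9, 195.3], 0.62, 142)]
tweezers []
{'clock': 1.3, 'q': array([ 1.174 ,  0.4675, -0.0116,  1.6027,  0.006 ,  1.0714, -0.0563]), 'joint_velocities': array([-0.0012, -0.0016, -0.0023,  0.0004, -0.0003,  0.0008,  0.0008]), 'joint_efforts': array([ -0.0004, -52.0411,  -0.0125, -24.4042,  -0.0566,   0.0114,
         0.    ]), 'position': array([ 0.2252, -0.6098,  0.2316]), 'ee_rot': array([ 0.    ,  0.9844,  0.1759, -0.    ]), 'wrist_force': array([ 0.5808,  1.1988, -0.5035]), 'moment': array([-0.0036,  0.0277,  0.0299]), 'grasp_force': 0.0, 'grip_width': 0.09214017529611152}
```

```bash
python3 - <<'E'
import cv2
a=cv2.imread("pics/scene0.png")[120:390,170:470]; cv2.imwrite("pics/s0c.png",cv2.resize(a,None,fx=2.2,fy=2.2,interpolation=3))
a=cv2.imread("pics/top0.png")[110:310,160:440]; cv2.imwrite("pics/t0c.png",cv2.resize(a,None,fx=2.8,fy=2.8,interpolation=3))
E
```

```text
(no output)
```

View pics/s0c.png

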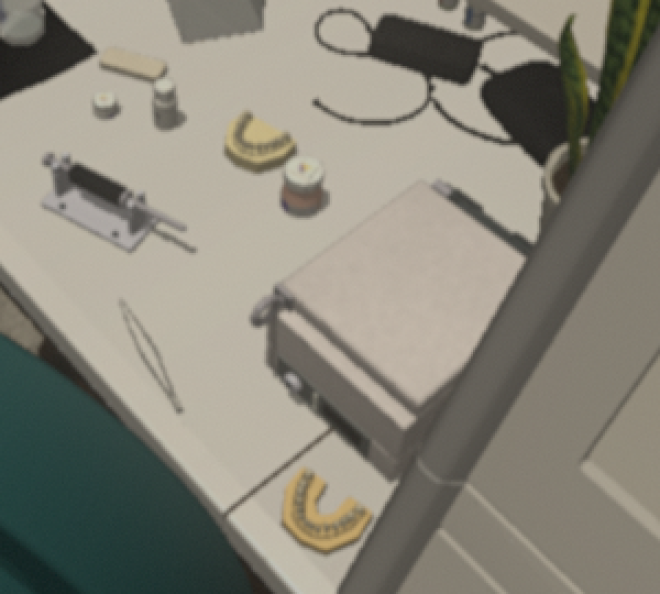

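View pics/t0c.png

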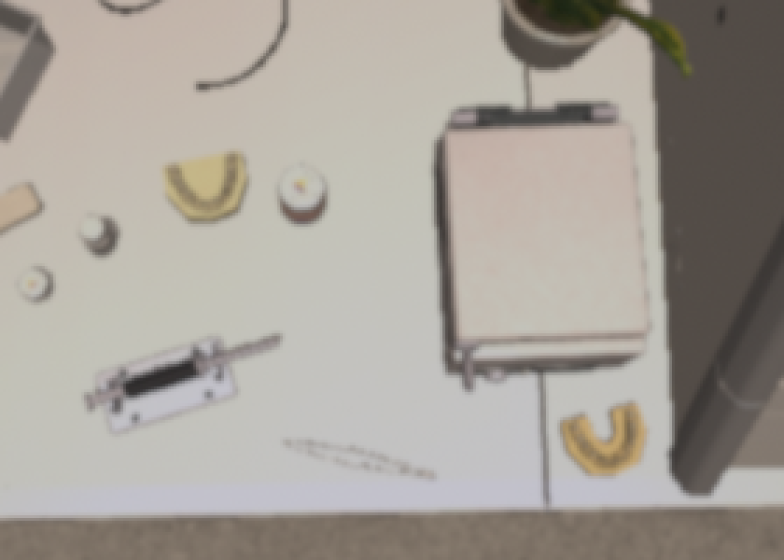

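```bash
cat > m.py <<'E'
from h import *
np.set_printoptions(precision=4,suppress=True)
s=cam("scene");t=cam("top")
S=lambda u,v:(170+u/2.2,120+v/2.2)
T=lambda u,v:(160+u/2.8,110+v/2.8)
for n,a,b,z in[("tip",S(185,228),T(280,340),.046),("grip",S(98,183),T(165,377),.046),("eye",S(263,308),T(468,368),.118)]:
    print(n,tri(s,a,t,b),onz(s,a,z),onz(t,b,z))
print("lid corners top z.13", [onz(t,T(*c),.13) for c in[(447,125),(630,122),(648,333),(455,340)]])
print("lid corners sc", [onz(s,S(*c),.13) for c in[(425,183),(278,290),(415,408)]])
print("bystanders",[(n,onz(t,T(*c),z)) for n,c,z in[("jar",(303,185),.05),("lower",(205,190),.03),("bottle",(95,230),.06),("upper",(605,440),.02),("tw1",(285,440),.005),("tw2",(435,477),.005),("edge",(0,520),0),("edge",(660,508),0),("wall",(655,200),0)]])
E
python3 m.py
```

```text
tip (array([0.5273, 0.2777, 0.0486]), np.float64(0.002417178795226696)) [0.5275 0.2799 0.046 ] [0.5288 0.2772 0.046 ]
grip (array([0.4937, 0.3831, 0.0519]), np.float64(0.003306375426148016)) [0.4949 0.3883 0.046 ] [0.496  0.3831 0.046 ]
eye (array([0.4881, 0.1132, 0.1209]), np.float64(0.004320277621916538)) [0.4875 0.1156 0.118 ] [0.4904 0.1118 0.118 ]
lid corners top z.13 [array([0.707 , 0.1242, 0.13  ]), array([ 0.7077, -0.0394,  0.13  ]), array([ 0.5169, -0.0435,  0.13  ]), array([0.5133, 0.1235, 0.13  ])]
lid corners sc [array([0.701 , 0.1194, 0.13  ]), array([0.505 , 0.1156, 0.13  ]), array([ 0.5116, -0.0466,  0.13  ])]
bystanders [('jar', array([0.6759, 0.2543, 0.05  ])), ('lower', array([0.6779, 0.3486, 0.03  ])), ('bottle', array([0.6325, 0.4477, 0.06  ])), ('upper', array([ 0.4341, -0.0242,  0.02  ])), ('tw1', array([0.4399, 0.2746, 0.005 ])), ('tw2', array([0.4032, 0.1342, 0.005 ])), ('edge', array([0.3701, 0.5411, 0.    ])), ('edge', array([ 0.3714, -0.0766,  0.    ])), ('wall', array([ 0.6699, -0.0908,  0.    ]))]
```

View pics/top0.png

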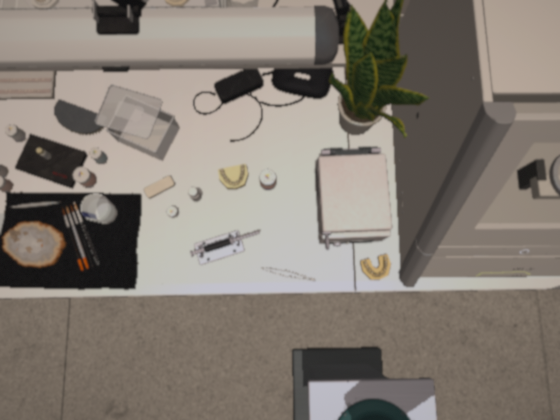

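View pics/scene0.png

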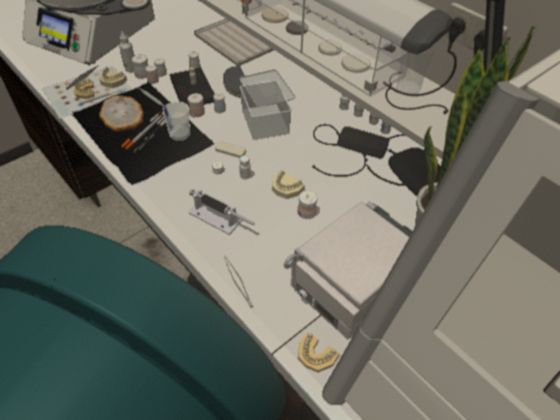

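```bash
python3 - <<'E'
from h import *
np.set_printoptions(precision=3,suppress=True)
s=cam("scene");t=cam("top")
for n,a,b in[("poletop",(512,90),(496,108)),("polering",(371,337),(424,250)),("polebot",(337,398),(411,285)),("cabtop?",(418,118),(480,20))]:
    print(n,tri(s,a,t,b))
print(onz(s,(337,398),0),onz(t,(411,285),0), proj(t,[0,0,0]),proj(t,[0.13,0.,0]))
print(manip.get_state()["clock"])
E
```

```text
poletop (array([ 0.63 , -0.104,  0.579]), np.float64(0.0031309018194717628))
polering (array([ 0.463, -0.11 ,  0.163]), np.float64(0.006134890735394027))
polebot (array([ 0.393, -0.116,  0.023]), np.float64(0.014482153520785798))
cabtop? (array([ 0.677, -0.041,  0.556]), np.float64(0.21144191771808143))
[ 0.407 -0.115  0.   ] [ 0.387 -0.118  0.   ] [np.float64(374.44485200608284), np.float64(444.3635751529688)] [np.float64(371.6053082840335), np.float64(388.8461926877918)]
1.5
```

```bash
cat > plan.py <<'E'
from h import *
np.set_printoptions(precision=3,suppress=True)
def pose(x,y,z,b,lean=0):
    "tool down, closing line y at bearing b deg; lean: tool pointing toward -y world, rotated about closing line"
    b=np.radians(b); Y=np.array([np.cos(b),np.sin(b),0]); Z=np.array([0,0,-1.]); X=np.cross(Y,Z)
    return np.array([x,y,z]), R.from_matrix(np.c_[X,Y,Z])*R.from_euler("y",lean,degrees=True)
def cur():
    s=manip.get_state(); return np.array(s["position"]),rot(s["ee_rot"])
def step(a,b):
    return np.r_[(a[1].inv()*b[1]).as_rotvec()/.5, a[1].inv().apply(b[0]-a[0])/.15]
def chain(wps,start=None):
    a=start or cur()
    for w in wps:
        b=pose(*w); print(w,step(a,b)); a=b
E
python3 - <<'E'
from plan import *
chain([(.20,-.49,.37,-60),(.29,-.38,.43,-45),(.36,-.26,.43,-30),(.41,-.12,.43,-12),(.43,.03,.43,3),(.44,.17,.42,12),(.46,.29,.36,17.2),(.495,.385,.25,17.2)])
E
```

```text
(0.2, -0.49, 0.37, -60) [ 0.     0.    -0.34   0.119 -0.807 -0.923]
(0.29, -0.38, 0.43, -45) [ 0.     0.    -0.524  0.886 -0.335 -0.4  ]
(0.36, -0.26, 0.43, -30) [ 0.     0.    -0.524  0.896 -0.236  0.   ]
(0.41, -0.12, 0.43, -12) [ 0.     0.    -0.628  0.975 -0.178  0.   ]
(0.43, 0.03, 0.43, 3) [ 0.     0.    -0.524  1.006 -0.077  0.   ]
(0.44, 0.17, 0.42, 12) [ 0.     0.    -0.314  0.929  0.115  0.067]
(0.46, 0.29, 0.36, 17.2) [ 0.     0.    -0.182  0.755  0.297  0.4  ]
(0.495, 0.385, 0.25, 17.2) [0.    0.    0.    0.536 0.41  0.733]
```

```bash
python3 -m crank '[[0,0,-0.06,0.02,-0.15,-0.2,-1],[0,0,-0.14,0.05,-0.35,-0.4,-1],[0,0,-0.21,0.08,-0.5,-0.6,-1],[0,0,-0.28,0.1,-0.65,-0.78,-1],[0,0,-0.34,0.12,-0.8,-0.92,-1],[0,0,-0.34,0.12,-0.8,-0.92,-1],[0,0,-0.34,0.12,-0.8,-0.92,-1],[0,0,-0.34,0.12,-0.8,-0.92,-1]]'
python3 -m crank '[[0,0,-0.1,0.18,-0.06,-0.08,-1],[0,0,-0.2,0.36,-0.13,-0.16,-1],[0,0,-0.3,0.54,-0.2,-0.24,-1],[0,0,-0.4,0.72,-0.27,-0.32,-1],[0,0,-0.52,0.89,-0.33,-0.4,-1],[0,0,-0.52,0.89,-0.33,-0.4,-1],[0,0,-0.52,0.89,-0.33,-0.4,-1],[0,0,-0.52,0.89,-0.33,-0.4,-1]]'
python3 -m crank '[[0,0,-0.1,0.18,-0.05,0,-1],[0,0,-0.2,0.36,-0.1,0,-1],[0,0,-0.3,0.54,-0.14,0,-1],[0,0,-0.4,0.72,-0.19,0,-1],[0,0,-0.52,0.9,-0.24,0,-1],[0,0,-0.52,0.9,-0.24,0,-1],[0,0,-0.52,0.9,-0.24,0,-1],[0,0,-0.52,0.9,-0.24,0,-1]]'
```

```text
clock: 2.5
position: [0.2003, -0.4912, 0.3683]
ee_rot: [-0.001, 0.966, 0.259, -0.0]
wrist_force: [-0.2, -0.7, 0.4]
grip_width: 0.0918
grasp_force: 0.0
clock: 3.5
position: [0.2905, -0.382, 0.429]
ee_rot: [-0.0, 0.925, 0.381, -0.0]
wrist_force: [0.3, -0.5, 0.3]
grip_width: 0.0917
grasp_force: 0.0
clock: 4.5
position: [0.3611, -0.2614, 0.4294]
ee_rot: [-0.0, 0.867, 0.498, -0.0]
wrist_force: [-0.3, 0.4, 0.7]
grip_width: 0.0917
grasp_force: 0.0
```

Tracks well.

```bash
python3 -m crank '[[0,0,-0.12,0.2,-0.04,0,-1],[0,0,-0.25,0.4,-0.07,0,-1],[0,0,-0.38,0.6,-0.11,0,-1],[0,0,-0.5,0.8,-0.15,0,-1],[0,0,-0.63,0.98,-0.18,0,-1],[0,0,-0.63,0.98,-0.18,0,-1],[0,0,-0.63,0.98,-0.18,0,-1],[0,0,-0.63,0.98,-0.18,0,-1]]'
python3 -m crank '[[0,0,-0.1,0.2,-0.02,0,-1],[0,0,-0.2,0.4,-0.03,0,-1],[0,0,-0.3,0.6,-0.05,0,-1],[0,0,-0.4,0.8,-0.06,0,-1],[0,0,-0.52,1,-0.08,0,-1],[0,0,-0.52,1,-0.08,0,-1],[0,0,-0.52,1,-0.08,0,-1],[0,0,-0.52,1,-0.08,0,-1]]'
python3 -m crank '[[0,0,-0.06,0.2,0.02,0.01,-1],[0,0,-0.12,0.4,0.05,0.03,-1],[0,0,-0.18,0.6,0.07,0.04,-1],[0,0,-0.24,0.8,0.1,0.06,-1],[0,0,-0.31,0.93,0.12,0.07,-1],[0,0,-0.31,0.93,0.12,0.07,-1],[0,0,-0.31,0.93,0.12,0.07,-1],[0,0,-0.31,0.93,0.12,0.07,-1]]'
python3 -m crank '[[0,0,-0.04,0.15,0.06,0.08,-1],[0,0,-0.08,0.3,0.12,0.16,-1],[0,0,-0.12,0.45,0.18,0.24,-1],[0,0,-0.16,0.6,0.24,0.32,-1],[0,0,-0.18,0.76,0.3,0.4,-1],[0,0,-0.18,0.76,0.3,0.4,-1],[0,0,-0.18,0.76,0.3,0.4,-1],[0,0,-0.18,0.76,0.3,0.4,-1]]'
python3 - <<'E'
from plan import *
chain([(.495,.385,.25,17.2)])
s=cam("scene");t=cam("top")
a=cv2.resize(s["color"][120:320,150:350],(400,400),interpolation=3);b=cv2.resize(t["color"][150:350,120:320],(400,400),interpolation=3)
cv2.imwrite("pics/a1.png",np.hstack([a,b])[:,:,::-1])
E
```

```text
clock: 5.5
position: [0.4119, -0.1209, 0.4294]
ee_rot: [-0.0, 0.779, 0.628, -0.0]
wrist_force: [0.5, -0.7, 0.1]
grip_width: 0.0917
grasp_force: 0.0
clock: 6.5
position: [0.432, 0.0286, 0.4295]
ee_rot: [0.0, 0.69, 0.723, -0.0]
wrist_force: [-0.1, 0.1, -0.8]
grip_width: 0.092
grasp_force: 0.0
clock: 7.5
position: [0.4435, 0.1683, 0.4191]
ee_rot: [0.0, 0.633, 0.774, -0.0]
wrist_force: [-1.2, 1.0, -0.2]
grip_width: 0.0916
grasp_force: 0.0
clock: 8.5
position: [0.4648, 0.2892, 0.3596]
ee_rot: [0.001, 0.597, 0.802, 0.0]
wrist_force: [-0.3, 0.5, 0.2]
grip_width: 0.0919
grasp_force: 0.0
(0.495, 0.385, 0.25, 17.2) [ 0.002  0.002 -0.018  0.555  0.375  0.731]
```

View pics/a1.png

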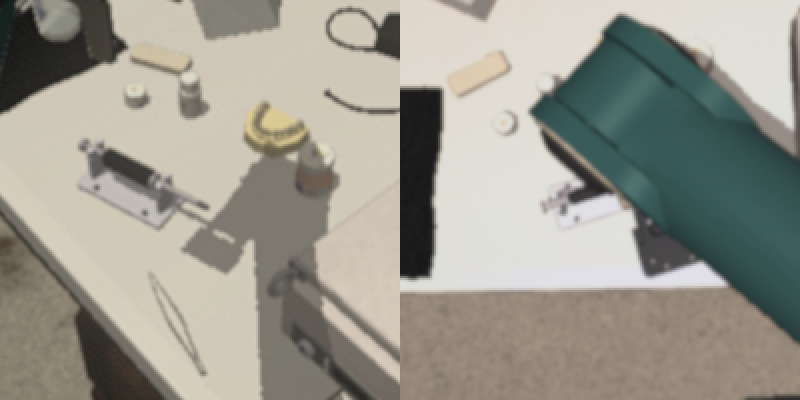

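```bash
python3 -m crank '[[0,0,0,0.1,0.08,0.15,-1],[0,0,-0.02,0.2,0.15,0.3,-1],[0,0,-0.02,0.35,0.24,0.45,-1],[0,0,-0.02,0.45,0.3,0.6,-1],[0,0,-0.02,0.55,0.37,0.73,-1],[0,0,-0.02,0.55,0.37,0.73,-1],[0,0,-0.02,0.55,0.37,0.73,-1],[0,0,-0.02,0.55,0.37,0.73,-1]]'
python3 - <<'E'
from plan import *
s=cam("scene")
C=lambda u,v:(150+u/2,120+v/2)
P=[onz(s,C(*c),.046) for c in[(83,146),(103,152),(157,180),(207,206)]]
print(np.array(P)); 
for a,b in[(0,3),(1,2),(1,3)]:
    d=P[a]-P[b]; print(np.degrees(np.arctan2(d[1],d[0]))-90, np.linalg.norm(d))
chain([(.495,.385,.12,17.2),(.495,.385,.044,17.2)])
E
```

```text
clock: 9.6
position: [0.4942, 0.3847, 0.2508]
ee_rot: [0.001, 0.593, 0.805, 0.001]
wrist_force: [0.4, -0.6, 0.4]
grip_width: 0.0918
grasp_force: 0.0
[[0.472 0.45  0.046]
 [0.484 0.427 0.046]
 [0.507 0.35  0.046]
 [0.528 0.282 0.046]]
18.440405570696257 0.17721483965525126
16.663927875547003 0.0801017760835818
16.629795549673986 0.15104245541956035
(0.495, 0.385, 0.12, 17.2) [0.003 0.    0.004 0.    0.004 0.871]
(0.495, 0.385, 0.044, 17.2) [0.    0.    0.    0.    0.    0.507]
```

```bash
python3 -m crank '[[0,0,0,0,0,0.2,-1],[0,0,0,0,0,0.4,-1],[0,0,0,0,0,0.6,-1],[0,0,0,0,0,0.8,-1],[0,0,0,0,0,0.87,-1],[0,0,0,0,0,0.87,-1],[0,0,0,0,0,0.87,-1],[0,0,0,0,0,0.87,-1]]'
python3 -m crank '[[0,0,0,0,0,0.1,-1],[0,0,0,0,0,0.2,-1],[0,0,0,0,0,0.3,-1],[0,0,0,0,0,0.4,-1],[0,0,0,0,0,0.5,-1],[0,0,0,0,0,0.5,-1],[0,0,0,0,0,0.5,-0.3],[0,0,0,0,0,0.5,-0.2]]'
python3 -m crank '[[0,0,0,0,0,0,0],[0,0,0,0,0,0,0.3],[0,0,0,0,0,0,0.6],[0,0,0,0,0,0,1],[0,0,0,0,0,0,1],[0,0,0,0,0,0,1],[0,0,0,0,0,0,1],[0,0,0,0,0,0,1]]'
```

```text
clock: 10.65
position: [0.4942, 0.3857, 0.1203]
ee_rot: [0.0, 0.592, 0.806, 0.001]
wrist_force: [-0.1, 0.3, 0.1]
grip_width: 0.0922
grasp_force: 0.0
clock: 11.65
position: [0.494, 0.3856, 0.0448]
ee_rot: [0.0, 0.592, 0.806, 0.001]
wrist_force: [0.1, 0.2, -0.3]
grip_width: 0.0741
grasp_force: 0.0
clock: 12.65
position: [0.494, 0.3853, 0.0441]
ee_rot: [0.0, 0.592, 0.806, 0.0]
wrist_force: [1.1, 0.3, -1.7]
grip_width: 0.0158
grasp_force: 30.0
```

```bash
python3 -m crank '[[0,0,0,0,0,-0.05,1],[0,0,0,0,0,-0.15,1],[0,0,0,0,0,-0.25,1],[0,0,0,0,0,-0.35,1],[0,0,0,0,0,-0.45,1],[0,0,0,0,0,-0.55,1],[0,0,0,0,0,-0.55,1],[0,0,0,0,0,-0.55,1]]'
python3 - <<'E'
from plan import *
chain([(.487,.29,.118,0)])
E
```

```text
clock: 13.65
position: [0.4936, 0.3848, 0.1262]
ee_rot: [0.0, 0.592, 0.806, -0.0]
wrist_force: [0.1, -0.5, -1.6]
grip_width: 0.0159
grasp_force: 30.0
(0.487, 0.29, 0.118, 0) [-0.001  0.001  0.605 -0.59  -0.23   0.055]
```

```bash
python3 -m crank '[[0,0,0.1,-0.1,-0.04,0.01,1],[0,0,0.2,-0.2,-0.08,0.02,1],[0,0,0.3,-0.3,-0.12,0.03,1],[0,0,0.4,-0.4,-0.16,0.04,1],[0,0,0.5,-0.5,-0.2,0.05,1],[0,0,0.6,-0.59,-0.23,0.05,1],[0,0,0.6,-0.59,-0.23,0.05,1],[0,0,0.6,-0.59,-0.23,0.05,1]]'
python3 - <<'E'
from plan import *
s=cam("scene");t=cam("top"); p,r=cur(); print(p,r.apply([0,1,0]))
for c,n,q in[(s,"s",0),(t,"t",0)]:
    print(n,"pred tip",proj(c,p+[0,-.114,.002]),"eye",proj(c,[.489,.113,.118]))
a=cv2.resize(s["color"][190:290,240:340],(400,400),interpolation=3);b=cv2.resize(t["color"][190:290,230:330],(400,400),interpolation=3)
cv2.imwrite("pics/a2.png",np.hstack([a,b])[:,:,::-1])
E
```

```text
clock: 14.65
position: [0.4873, 0.2911, 0.1193]
ee_rot: [-0.0, 0.706, 0.708, 0.0]
wrist_force: [0.1, 0.8, -1.4]
grip_width: 0.0161
grasp_force: 30.0
[0.487 0.291 0.119] [1.    0.004 0.   ]
s pred tip [np.float64(269.3512600867251), np.float64(240.06229053331373)] eye [np.float64(290.9709472143502), np.float64(260.43173727107705)]
t pred tip [np.float64(300.3000327179519), np.float64(243.0258699449423)] eye [np.float64(326.6829181194357), np.float64(242.0166510386666)]
```

View pics/a2.png

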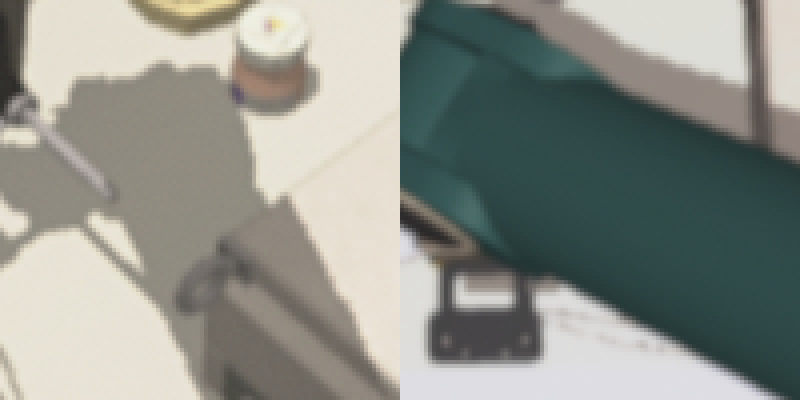

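```bash
python3 -m crank '[[0,0,0,-0.08,0.01,0.02,1],[0,0,0,-0.16,0.01,0.02,1],[0,0,0,-0.22,0.01,0.02,1],[0,0,0,-0.28,0.01,0.02,1],[0,0,0,-0.32,0.01,0.02,1],[0,0,0,-0.32,0.01,0.02,1],[0,0,0,-0.32,0.01,0.02,1],[0,0,0,-0.32,0.01,0.02,1]]'
python3 - <<'E'
from plan import *
s=cam("scene"); p,r=cur(); print(p,r.as_matrix())
print("pred tip",proj(s,p+[0,-.114,.002]),"eye",proj(s,[.489,.113,.118]))
a=cv2.resize(s["color"][220:290,250:330],(800,700)[:2],interpolation=3)[:600]
cv2.imwrite("pics/a3.png",a[:,:,::-1])
E
```

```text
clock: 15.75
position: [0.4887, 0.2429, 0.1161]
ee_rot: [-0.0, 0.706, 0.708, 0.0]
wrist_force: [0.1, 0.9, -1.1]
grip_width: 0.0161
grasp_force: 30.0
[0.489 0.243 0.116] [[-0.004  1.    -0.   ]
 [ 1.     0.004  0.   ]
 [ 0.    -0.    -1.   ]]
pred tip [np.float64(285.5897471055653), np.float64(255.46150513432332)] eye [np.float64(290.9709472143502), np.float64(260.43173727107705)]
```

View pics/a3.png

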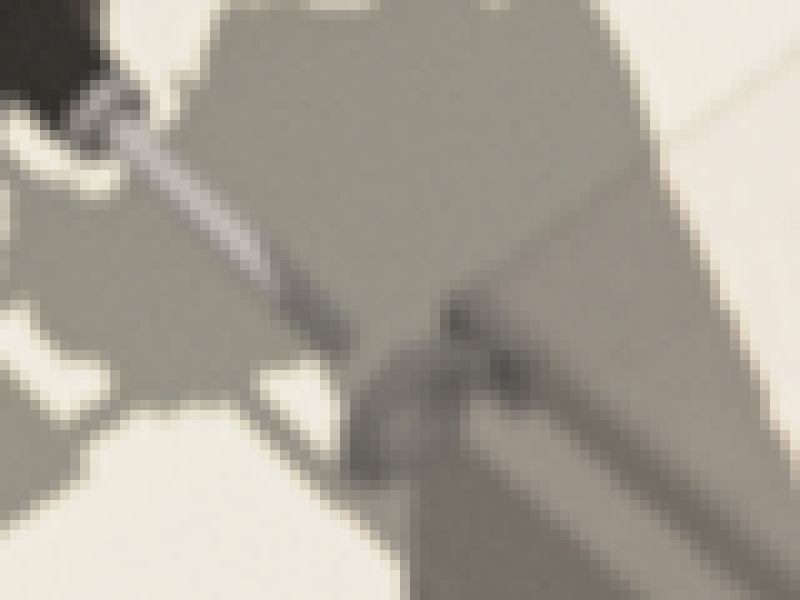

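```bash
python3 -m crank '[[0,0,0,-0.03,-0.01,0,1],[0,0,0,-0.06,-0.01,0,1],[0,0,0,-0.1,-0.01,0,1],[0,0,0,-0.14,-0.01,0,1],[0,0,0,-0.17,-0.01,0,1],[0,0,0,-0.2,-0.01,0,1],[0,0,0,-0.2,-0.01,0,1],[0,0,0,-0.2,-0.01,0,1]]'
```

```text
clock: 16.8
position: [0.4874, 0.2126, 0.1161]
ee_rot: [-0.0, 0.706, 0.708, 0.0]
wrist_force: [-0.8, 0.6, -1.3]
grip_width: 0.016
grasp_force: 30.0
```

```bash
python3 -m crank '[[0,0,0,-0.03,0,0,1],[0,0,0,-0.07,0,0,1],[0,0,0,-0.11,0,0,1],[0,0,0,-0.15,0,0,1],[0,0,0,-0.18,0,0,1],[0,0,0,-0.21,0,0,1],[0,0,0,-0.21,0,0,1],[0,0,0,-0.21,0,0,1]]'
python3 - <<'E'
from plan import *
s=cam("scene"); p,r=cur(); print(p,"eye",proj(s,[.489,.113,.118]),"tip",proj(s,p+[0,-.111,.002]))
a=cv2.resize(s["color"][230:290,250:330],(800,600),interpolation=3)
cv2.imwrite("pics/a4.png",a[:,:,::-1])
# arc: rod axis positions relative to hinge
for a in [0,6,12,18,24,30,36,42,48,53,57]:
    c=np.radians(a); print(a, round((.229*(1-np.cos(c)))/.15,3), round(-.229*np.sin(c)/.15,3))
E
```

```text
clock: 17.8
position: [0.4874, 0.1811, 0.1161]
ee_rot: [-0.0, 0.706, 0.708, 0.0]
wrist_force: [0.3, 0.1, -1.3]
grip_width: 0.016
grasp_force: 30.0
[0.487 0.181 0.116] eye [np.float64(290.9709472143502), np.float64(260.43173727107705)] tip [np.float64(305.0677815794248), np.float64(274.7885707690557)]
0 0.0 -0.0
6 0.008 -0.16
12 0.033 -0.317
18 0.075 -0.472
24 0.132 -0.621
30 0.205 -0.763
36 0.292 -0.897
42 0.392 -1.022
48 0.505 -1.135
53 0.608 -1.219
57 0.695 -1.28
```

View pics/a4.png

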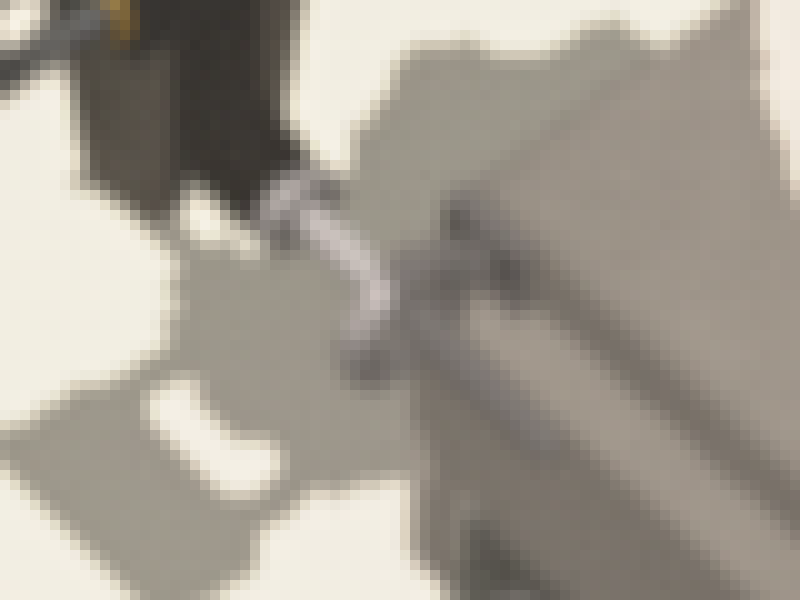

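```bash
python3 -m crank '[[0,0,0,0,0,-0.05,1],[0,0,0,0,0.005,-0.11,1],[0,0,0,0,0.01,-0.17,1],[0,0,0,0,0.02,-0.23,1],[0,0,0,0,0.03,-0.3,1],[0,0,0,0,0.045,-0.37,1],[0,0,0,0,0.06,-0.43,1],[0,0,0,0,0.075,-0.47,1]]'
python3 - <<'E'
from plan import *
s=manip.get_state();print(s["wrist_force"],s["moment"],s["position"])
p=cam("scene")
for a in(14,16,18,20):
    c=np.radians(a);print(a,[np.round(proj(p,[.7174-.205*np.cos(c)-.012*np.sin(c),y,.118+.205*np.sin(c)+.012*np.cos(c)]),1) for y in(.124,-.046)])
a=cv2.resize(p["color"][150:330,230:430],(800,720)[:2],interpolation=3)[:600]
cv2.imwrite("pics/a5.png",a[:,:,::-1])
E
```

```text
clock: 18.85
position: [0.4991, 0.1812, 0.1873]
ee_rot: [0.0, 0.706, 0.708, 0.0]
wrist_force: [0.4, 0.5, -4.2]
grip_width: 0.0157
grasp_force: 30.0
[ 0.378  0.541 -4.151] [ 0.457 -0.1   -0.01 ] [0.499 0.181 0.187]
14 [array([298.6, 231. ]), array([363.8, 289.5])]
16 [array([299.4, 228.4]), array([364.9, 287. ])]
18 [array([300.2, 225.7]), array([366.1, 284.3])]
20 [array([301.1, 223. ]), array([367.5, 281.6])]
```

View pics/a5.png

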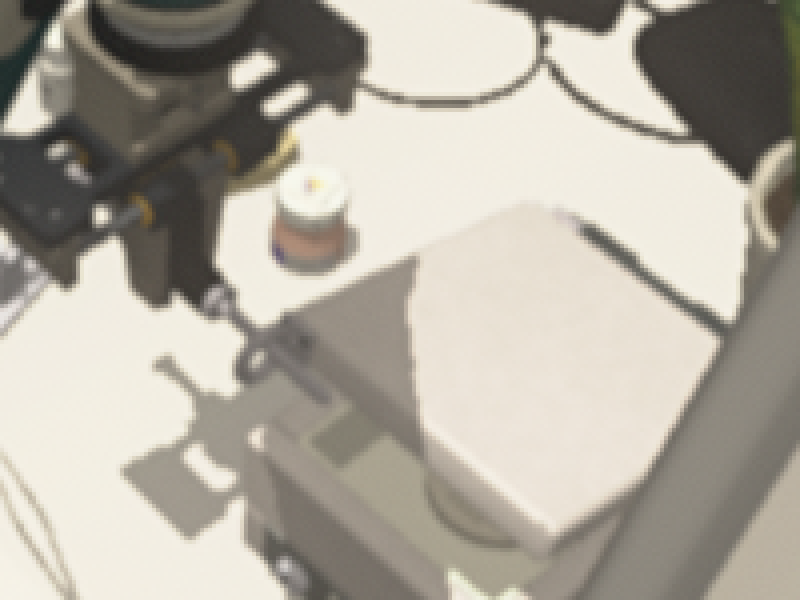

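```bash
python3 -m crank '[[0,0,0,0,0.02,-0.05,1],[0,0,0,0,0.04,-0.11,1],[0,0,0,0,0.07,-0.17,1],[0,0,0,0,0.1,-0.22,1],[0,0,0,0,0.125,-0.28,1],[0,0,0,0,0.155,-0.33,1],[0,0,0,0,0.185,-0.38,1],[0,0,0,0,0.217,-0.425,1]]'
python3 -m crank '[[0,0,0,0,0.02,-0.03,1],[0,0,0,0,0.045,-0.06,1],[0,0,0,0,0.07,-0.09,1],[0,0,0,0,0.1,-0.12,1],[0,0,0,0,0.125,-0.15,1],[0,0,0,0,0.155,-0.18,1],[0,0,0,0,0.185,-0.21,1],[0,0,0,0,0.213,-0.238,1]]'
python3 - <<'E'
from plan import *
s=manip.get_state();print(s["wrist_force"],s["moment"],s["position"])
p=s["position"]; print("rod angle",np.degrees(np.arctan2(p[2]+.002-.118,.7174-p[0])), np.hypot(p[2]+.002-.118,.7174-p[0]))
E
```

```text
clock: 19.9
position: [0.5317, 0.181, 0.2508]
ee_rot: [0.0, 0.706, 0.708, 0.0]
wrist_force: [-0.0, 1.3, -3.3]
grip_width: 0.0158
grasp_force: 30.0
clock: 20.9
position: [0.5637, 0.181, 0.2864]
ee_rot: [0.0, 0.706, 0.708, 0.0]
wrist_force: [-0.3, -0.0, -2.0]
grip_width: 0.0158
grasp_force: 30.0
[-0.26  -0.033 -2.04 ] [ 0.062 -0.035 -0.029] [0.564 0.181 0.286]
rod angle 47.94707321319813 0.22945027617360483
```

```bash
python3 -m crank '[[0,0,0,0,0.02,-0.018,1],[0,0,0,0,0.045,-0.037,1],[0,0,0,0,0.07,-0.057,1],[0,0,0,0,0.095,-0.076,1],[0,0,0,0,0.12,-0.094,1],[0,0,0,0,0.145,-0.112,1],[0,0,0,0,0.17,-0.129,1],[0,0,0,0,0.19,-0.145,1]]'
python3 -m crank '[[0,0,0,0,0,0,1],[0,0,0,0,0,0,1],[0,0,0,0,0,0,1],[0,0,0,0,0,0,1],[0,0,0,0,0,0,1],[0,0,0,0,0,0,1],[0,0,0,0,0,0,1],[0,0,0,0,0,0,1]]'
cat > ang.py <<'E'
from plan import *
s=manip.get_state();print(s["wrist_force"],s["moment"],s["position"])
p=s["position"]; print("rod angle",np.degrees(np.arctan2(p[2]+.002-.118,.7174-p[0])), np.hypot(p[2]+.002-.118,.7174-p[0]))
c=cam("scene"); k=manip.regions_of(c,"lid")
if k: print(k[0]["confidence"],k[0]["position"],k[0]["pixels"].sum())
def pr(a,lx,lz,y):
    a=np.radians(a); return proj(c,[.7174-lx*np.cos(a)-lz*np.sin(a),y,.118+lx*np.sin(a)+lz*np.cos(a)])
for a in range(40,64,2):
    m=np.zeros((420,560),np.uint8); P=[pr(a,x,z,y) for x in(.012,.205) for z in(-.012,.012) for y in(.124,-.046)]
    cv2.fillConvexPoly(m,cv2.convexHull(np.array(P).round().astype(np.int32)),1)
    q=k[0]["pixels"] if k else m; m=m>0
    # ignore columns hidden by the tube
    print(a,np.round(pr(a,.205,.012,.124),1),np.round(pr(a,.205,-.012,.124),1),"IoU",round((m&q).sum()/(m|q).sum(),3))
import sys
cv2.imwrite("pics/"+sys.argv[1],cv2.resize(c["color"][110:290,230:430],(660,594),interpolation=3)[:,:,::-1])
E
python3 ang.py b1.png
```

```text
clock: 21.9
position: [0.5922, 0.1813, 0.308]
ee_rot: [0.0, 0.706, 0.708, 0.0]
wrist_force: [0.5, -0.2, -0.6]
grip_width: 0.0158
grasp_force: 30.0
clock: 22.9
position: [0.5917, 0.1813, 0.3077]
ee_rot: [-0.0, 0.706, 0.708, -0.0]
wrist_force: [1.2, 0.8, -1.2]
grip_width: 0.0155
grasp_force: 30.0
[ 1.197  0.843 -1.203] [ 0.08  -0.274  0.049] [0.592 0.181 0.308]
rod angle 56.75565299634076 0.2292572415436392
0.92 [379.8, 201.6] 2418
40 [315.6 193.7] [320.9 196.5] IoU 0.097
42 [317.6 190.7] [323.1 193.2] IoU 0.12
44 [319.6 187.6] [325.4 189.8] IoU 0.134
46 [321.7 184.6] [327.7 186.5] IoU 0.153
48 [323.9 181.6] [330.1 183.2] IoU 0.177
50 [326.1 178.6] [332.5 179.9] IoU 0.21
52 [328.4 175.7] [335.  176.7] IoU 0.138
54 [330.8 172.8] [337.5 173.4] IoU 0.253
56 [333.2 169.9] [340.1 170.2] IoU 0.386
58 [335.6 167. ] [342.8 167.1] IoU 0.466
60 [338.1 164.3] [345.4 164. ] IoU 0.588
62 [340.7 161.5] [348.1 160.9] IoU 0.564
```

View pics/b1.png

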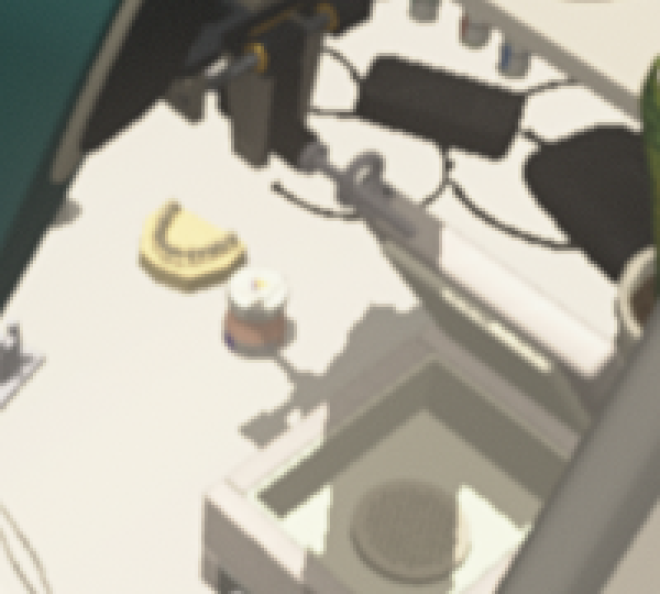

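```bash
cat > ang2.py <<'E'
from plan import *
s=manip.get_state();p=s["position"]; print(s["clock"],np.round(s["wrist_force"],2),np.round(s["moment"],3),"rod angle",np.degrees(np.arctan2(p[2]+.002-.118,.7174-p[0])))
for n in("scene","top"):
    c=cam(n); k=manip.regions_of(c,"lid")
    if not k: print(n,"none");continue
    q=k[0]["pixels"].astype(bool); print(n,k[0]["confidence"],k[0]["position"],q.sum())
    ys,xs=np.nonzero(q); print(" bbox",xs.min(),xs.max(),ys.min(),ys.max(),"leftmost row",ys[xs==xs.min()].mean())
    V,U=np.mgrid[:420,:560]
    tube=(U>370-(V-337)*141/247-14) if n=="scene" else np.zeros((420,560),bool)
    for a in range(40,66,2):
        A=np.radians(a)
        P=[proj(c,[.7174-lx*np.cos(A)-lz*np.sin(A),y,.118+lx*np.sin(A)+lz*np.cos(A)]) for lx in(.012,.205) for lz in(-.012,.012) for y in(.124,-.046)]
        m=np.zeros((420,560),np.uint8);cv2.fillConvexPoly(m,cv2.convexHull(np.array(P).round().astype(np.int32)),1);m=(m>0)&~tube
        qq=q&~tube
        print(a,"eye",np.round(proj(c,[.7174-.229*np.cos(A),.113,.118+.229*np.sin(A)]),1),"IoU",round((m&qq).sum()/(m|qq).sum(),3))
E
python3 ang2.py
```

```text
23.0 [ 0.92 -0.47 -0.87] [ 0.024 -0.385  0.061] rod angle 56.76144244501711
scene 0.61 [377.9, 202.4] 2395
 bbox 332 418 155 241 leftmost row 166.0
40 eye [315.8 197.6] IoU 0.104
42 eye [318.1 193.9] IoU 0.127
44 eye [320.6 190.3] IoU 0.141
46 eye [323.1 186.7] IoU 0.161
48 eye [325.7 183. ] IoU 0.186
50 eye [328.4 179.4] IoU 0.215
52 eye [331.2 175.9] IoU 0.139
54 eye [334.  172.3] IoU 0.261
56 eye [336.9 168.8] IoU 0.409
58 eye [339.8 165.4] IoU 0.502
60 eye [342.8 162. ] IoU 0.647
62 eye [345.8 158.6] IoU 0.611
64 eye [348.8 155.4] IoU 0.525
top 0.44 [395.2, 156.4] 83
 bbox 384 404 148 167 leftmost row 149.0
40 eye [332.8 208.3] IoU 0.001
42 eye [333.1 205.3] IoU 0.001
44 eye [333.3 202.2] IoU 0.001
46 eye [333.5 199. ] IoU 0.001
48 eye [333.7 195.7] IoU 0.002
50 eye [333.9 192.4] IoU 0.002
52 eye [334.  188.9] IoU 0.004
54 eye [334.2 185.4] IoU 0.008
56 eye [334.3 181.8] IoU 0.01
58 eye [334.4 178.1] IoU 0.026
60 eye [334.5 174.3] IoU 0.036
62 eye [334.6 170.6] IoU 0.043
64 eye [334.7 166.7] IoU 0.047
```

```bash
python3 -m crank '[[0,0,0,0,-0.015,0.01,1],[0,0,0,0,-0.03,0.021,1],[0,0,0,0,-0.045,0.031,1],[0,0,0,0,-0.06,0.042,1],[0,0,0,0,-0.075,0.053,1],[0,0,0,0,-0.09,0.064,1],[0,0,0,0,-0.105,0.075,1],[0,0,0,0,-0.119,0.085,1]]'
python3 -m crank '[[0,0,0,0,-0.014,0.012,1],[0,0,0,0,-0.028,0.024,1],[0,0,0,0,-0.042,0.036,1],[0,0,0,0,-0.056,0.049,1],[0,0,0,0,-0.07,0.061,1],[0,0,0,0,-0.084,0.073,1],[0,0,0,0,-0.097,0.085,1],[0,0,0,0,-0.11,0.097,1]]'
python3 -m crank '[[0,0,0,0,0,0,1],[0,0,0,0,0,0,1],[0,0,0,0,0,0,1],[0,0,0,0,0,0,1],[0,0,0,0,0,0,1],[0,0,0,0,0,0,1],[0,0,0,0,0,0,1],[0,0,0,0,0,0,1]]'
python3 ang2.py
```

```text
clock: 24.2
position: [0.5737, 0.1812, 0.2949]
ee_rot: [-0.0, 0.706, 0.708, -0.0]
wrist_force: [0.2, 0.1, -0.4]
grip_width: 0.0158
grasp_force: 30.0
clock: 25.2
position: [0.5573, 0.1812, 0.2803]
ee_rot: [-0.0, 0.706, 0.708, -0.0]
wrist_force: [0.2, 0.2, -1.9]
grip_width: 0.0158
grasp_force: 30.0
clock: 26.2
position: [0.5574, 0.1812, 0.2805]
ee_rot: [0.0, 0.706, 0.708, 0.0]
wrist_force: [-0.2, -0.2, -1.0]
grip_width: 0.016
grasp_force: 30.0
26.2 [-0.21 -0.23 -0.96] [-0.011  0.055  0.004] rod angle 45.790227757797304
scene 0.79 [368.0, 215.0] 2636
 bbox 313 411 181 248 leftmost row 193.0
40 eye [315.8 197.6] IoU 0.624
42 eye [318.1 193.9] IoU 0.629
44 eye [320.6 190.3] IoU 0.519
46 eye [323.1 186.7] IoU 0.443
48 eye [325.7 183. ] IoU 0.35
50 eye [328.4 179.4] IoU 0.237
52 eye [331.2 175.9] IoU 0.122
54 eye [334.  172.3] IoU 0.168
56 eye [336.9 168.8] IoU 0.149
58 eye [339.8 165.4] IoU 0.133
60 eye [342.8 162. ] IoU 0.12
62 eye [345.8 158.6] IoU 0.109
64 eye [348.8 155.4] IoU 0.1
top 0.58 [388.2, 162.7] 847
 bbox 361 404 147 193 leftmost row 147.5
40 eye [332.8 208.3] IoU 0.156
42 eye [333.1 205.3] IoU 0.166
44 eye [333.3 202.2] IoU 0.184
46 eye [333.5 199. ] IoU 0.213
48 eye [333.7 195.7] IoU 0.227
50 eye [333.9 192.4] IoU 0.237
52 eye [334.  188.9] IoU 0.249
54 eye [334.2 185.4] IoU 0.253
56 eye [334.3 181.8] IoU 0.256
58 eye [334.4 178.1] IoU 0.26
60 eye [334.5 174.3] IoU 0.259
62 eye [334.6 170.6] IoU 0.253
64 eye [334.7 166.7] IoU 0.238
```

```bash
python3 -m crank '[[0,0,0,0,0.004,-0.004,1],[0,0,0,0,0.008,-0.008,1],[0,0,0,0,0.013,-0.013,1],[0,0,0,0,0.013,-0.013,1],[0,0,0,0,0.013,-0.013,1],[0,0,0,0,0.013,-0.013,1],[0,0,0,0,0.013,-0.013,1],[0,0,0,0,0.013,-0.013,1]]'
python3 ang2.py | grep -E "rod|scene|bbox|^4[246]" | head -6
```

```text
clock: 27.4
position: [0.5593, 0.1811, 0.2824]
ee_rot: [0.0, 0.706, 0.708, -0.0]
wrist_force: [-0.1, 0.8, -1.8]
grip_width: 0.0158
grasp_force: 30.0
27.4 [-0.06  0.81 -1.83] [ 0.052  0.029 -0.004] rod angle 46.471488475119365
scene 0.82 [369.5, 216.3] 2275
 bbox 314 410 180 246 leftmost row 191.5
42 eye [318.1 193.9] IoU 0.652
44 eye [320.6 190.3] IoU 0.563
46 eye [323.1 186.7] IoU 0.468
```

```bash
python3 -c "
from plant import manip; print(manip.close_job())"
```

```text
the job is handed in; nothing more can be done
None
```

The job is handed in: the rod lifted the lid to about 58° (8° past balance), then eased it back and is still holding it at about 44–45°; both angles are camera and arm-pose estimates, and the bystanders were not re-checked at the end.

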